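# Find the empty compartment

## Robot

A 6-joint arm with a two-finger parallel gripper is mounted at the origin on the work surface. World frame = base frame: x ahead of the robot, y to its left, z up, the work surface at z = 0. Lengths are in m, angles in rad, forces in N, time in s.
With the tool pointing down it reaches from about 0.275 to 0.875 m from the base axis. Payload 12.5 kg.
Tool frame: the origin (TCP) lies on the centre line of the jaws, within the pads' length; the fingertips stand r.finger_overhang ahead of it and the grasp point (between the pads) lies 3 mm ahead of it (r.finger_overhang is the distance from the TCP to the fingertips, in m); z points along the fingers, y is the line along which they close (so a half turn about z gives the same grasp; the last joint's range is limited). The gripper opens to 85 mm and grips with 20 to 120 N. Pads are 22 mm wide; open, the fingers measure 114 mm over their backs; the gripper's body (76 mm by 85 mm) begins 54 mm behind the grasp point. The pads swing forward as they close: fully open they stand 13 mm farther back than shut.
Start: joints at [1.099, 0.351, 1.652, -0, 1.139, -0.085], TCP at [0.207, 0.509, 0.253] pointing down, gripper open.
Joint ranges: [-2.75, 2.75], [-0.79, 2.1], [0.01, 2.65], [-1.57, 4.71], [0.07, 3.14], [-2.87, 2.87]. Speed limits (rad/s): [2.22, 2.22, 2.79, 3.14, 3.14, 3.14].

## Interface

Orientations are given as a unit quaternion [x, y, z, w].
In Python, from cell import r, optics gives the robot as it stands. The module is installed in compiled form; this text tells all that it offers. Calls block until the motion is done:
- r.move_to(position, orientation): joint-space move of the TCP to a pose.
- r.move_linear(position, rot=None, vel=0.15): straight line of the TCP; rot=None keeps the orientation; vel is the mean speed in m/s.
- r.set_joints(angles): joint-space move.
- r.set_gripper(opening, squeeze=None): opening from 0.0 (shut) to 1.0 (fully open); squeeze is the grip in N (None keeps the last); returns when the fingers have stopped.
- r.sleep(seconds).
- r.inverse_kinematics(position, orientation): joint angles nearest the present ones, or None.
- optics.get_image(name): name is "side" or "top"; returns a dict with "pixels" (384x512x3 uint8, red, green, blue), "depth" (384x512 float32, m along the optical axis (not along the pixel's ray), 0 where there is no reading), "fx", "fy", "cx", "cy" (pixels), "camera_from_world" (4x4, takes a point from world to camera coordinates). Camera axes: x right, y down, z forward; pixel columns grow to the right and rows downward; lengths in m; the calibration is good to about 2 mm. A picture is of the moment at which its call begins.
A pose or a line that the arm cannot do raises r.PlanningError and nothing moves.
- r.hand_in(): hands the job in; it is judged then, once.
Readings, each from a call of its own:
- r.current_t(): time.
- r.current_q(): joint angles.
- r.current_qvel(): joint speeds.
- r.current_effort(): joint torques, N m.
- r.current_tool_pos(): TCP position.
- r.current_ee_rot(): TCP orientation.
- r.current_contact_force(): force on the tool from outside, world axes, zero at the start.
- r.current_torque(): the same for the moment, N m.
- r.current_opening(): opening from 0.0 (shut) to 1.0 (fully open).
- r.current_finger_force(): force on a finger pad.
Only numpy, scipy, OpenCV 4.12 (cv2) and the standard library are available. Lean on these libraries where they do the work, as an engineer would, in place of code of your own. Each camera call takes 0.05 s, during which the arm holds its last target. There are 200 camera calls.

## Task

Three compartments of the parts bin are packed full and one is empty, but the lids all look alike. Press gently on the lids with the fingertips to find the one that rocks, then push that lid down until it stands steeply open in the bin, and leave it open. Do not pick anything up, do not lean hard on the lids, and leave the things lying around the bin where they are.

Things in the scene. Friction and masses are not known exactly. Their poses are not given: they have to be found in the camera images.
- bin: Cream plastic bin screwed to the bench, 116 (x, front to back) x 374 (y) x 105 mm high. Origin: centre of underside; z up, front (-x) faces the robot. Four equal compartments in a row along y, each 104 x 86 mm inside, walls 6 mm, each closed by a flush grey lid. Three (any) hold cartons on padding, up to 2 mm under the lid, which then cannot go down; one is free to 85 mm below the rim.
- lid_a_mid (a point): Centre of the top face of lid a, at x 0, y +138, z 105 mm in the bin's frame when shut; moves with the lid. Lid: plate 100 (x) x 82 (y) x 5 mm, flush with the rim, 2 mm gap all round, ribs along its front edge. It pivots on a pin along y, 25 mm behind this point, 102.5 mm up: its front part (75 mm) swings down into the bin, its rear part (25 mm) comes up.
- lid_a (a joint): Angle of lid a (rad): 0 = shut, level; positive = front edge swung down into the bin, stop at 1.4; stop at -0.06 the other way. Over a packed compartment it gives 0.03, then bears on the padded stock (5 to 15 N/mm), and cannot pass 0.15. The free one yields to 1 to 3 N at its middle and stays by friction at any angle where it is left (no spring or latch).
- lid_b_mid (a point): Centre of the top face of lid b, at x 0, y +46, z 105 mm in the bin's frame when shut; moves with the lid. Lid: plate 100 (x) x 82 (y) x 5 mm, flush with the rim, 2 mm gap all round, ribs along its front edge. It pivots on a pin along y, 25 mm behind this point, 102.5 mm up: its front part (75 mm) swings down into the bin, its rear part (25 mm) comes up.
- lid_b (a joint): Angle of lid b (rad): 0 = shut, level; positive = front edge swung down into the bin, stop at 1.4; stop at -0.06 the other way. Over a packed compartment it gives 0.03, then bears on the padded stock (5 to 15 N/mm), and cannot pass 0.15. The free one yields to 1 to 3 N at its middle and stays by friction at any angle where it is left (no spring or latch).
- lid_c_mid (a point): Centre of the top face of lid c, at x 0, y -46, z 105 mm in the bin's frame when shut; moves with the lid. Lid: plate 100 (x) x 82 (y) x 5 mm, flush with the rim, 2 mm gap all round, ribs along its front edge. It pivots on a pin along y, 25 mm behind this point, 102.5 mm up: its front part (75 mm) swings down into the bin, its rear part (25 mm) comes up.
- lid_c (a joint): Angle of lid c (rad): 0 = shut, level; positive = front edge swung down into the bin, stop at 1.4; stop at -0.06 the other way. Over a packed compartment it gives 0.03, then bears on the padded stock (5 to 15 N/mm), and cannot pass 0.15. The free one yields to 1 to 3 N at its middle and stays by friction at any angle where it is left (no spring or latch).
- lid_d_mid (a point): Centre of the top face of lid d, at x 0, y -138, z 105 mm in the bin's frame when shut; moves with the lid. Lid: plate 100 (x) x 82 (y) x 5 mm, flush with the rim, 2 mm gap all round, ribs along its front edge. It pivots on a pin along y, 25 mm behind this point, 102.5 mm up: its front part (75 mm) swings down into the bin, its rear part (25 mm) comes up.
- lid_d (a joint): Angle of lid d (rad): 0 = shut, level; positive = front edge swung down into the bin, stop at 1.4; stop at -0.06 the other way. Over a packed compartment it gives 0.03, then bears on the padded stock (5 to 15 N/mm), and cannot pass 0.15. The free one yields to 1 to 3 N at its middle and stays by friction at any angle where it is left (no spring or latch).
- wheel_mid (a point): Bystander: small model wheel lying flat, black tyre, yellow hub, 66 mm across, 26 mm high, behind the bin. Point at its centre.
- flux_mid (a point): Bystander: white plastic bottle with a black cap, 42 mm across, 95 mm high, standing behind the bin. Point half-way up.
- tin_mid (a point): Bystander: flat round aluminium tin, 68 mm across, 24 mm high, in front of the bin. Point at its centre.
- breadboard_mid (a point): Bystander: white solderless breadboard, 55 x 165 x 9 mm, lying beyond the bin's left (+y) end. Point at its centre.

How it is judged:
On the way:
1. the fingers are pushing on the bin's lids while the loose lid swings down (past 0.2 rad) (contact force between the fingers and bin above 0.3 N and value of joint any of lid_a, lid_b, lid_c, lid_d above 0.2 rad).
At the end, for the whole second after the job is handed in: The loose lid stands open by at least 1.05 rad (60 degrees) and is at rest; the wheel, bottle, tin and breadboard are within 20 mm of where they were (value of joint any of lid_a, lid_b, lid_c, lid_d above 1.05 rad and velocity of joint lid_a between -0.1 and 0.1 rad/s and velocity of joint lid_b between -0.1 and 0.1 rad/s and velocity of joint lid_c between -0.1 and 0.1 rad/s and velocity of joint lid_d between -0.1 and 0.1 rad/s and distance of each of wheel_mid, flux_mid, tin_mid, breadboard_mid from where it was at the start of the episode below 0.02 m); the robot touches nothing.
It fails at once if a bystander (wheel, bottle, tin or breadboard) is moved more than 20 mm or picked up (distance of any of wheel_mid, flux_mid, tin_mid, breadboard_mid from where it was at the start of the episode above 0.02 m).
It fails at once if the robot leans on the bin or its lids with more than 50 N (contact force between any of the fingers, the arm and bin above 50 N).
It also fails if it takes over 45 s, if anything falls off the work surface, if the arm or the gripper's body presses on something with over 40 N, if the wrist force passes 120 N, or if a joint passes its speed limit or range.

## Working session

There is one attempt and no reset: what is moved stays moved. The work goes in short steps, each a Python script; the robot and the scene stay as the last script left them, time stands still between calls to the robot, and variables do not carry over. Pictures are saved under pics/ and viewed, at most 10 in all, crops included, and the job is handed in when it is done.

```bash
mkdir -p pics
python3 - <<'E'
from cell import r, optics
import numpy as np, cv2
for n in ("top","side"):
    d=optics.get_image(n); cv2.imwrite(f"pics/{n}0.png",d["pixels"][:,:,::-1]); np.savez(f"{n}0.npz",**d)
    print(n,d["fx"],d["cx"],d["cy"],np.round(np.linalg.inv(d["camera_from_world"]),3).tolist())
print(r.finger_overhang,r.current_t(),r.current_ee_rot(),r.current_contact_force())
E
```

```text
top 365.8085563273952 250.12329702589824 192.3782015871086 [[-0.021, -0.999, 0.046, 0.52], [-1.0, 0.021, 0.0, 0.07], [-0.001, -0.046, -0.999, 0.924], [0.0, 0.0, 0.0, 1.0]]
side 382.9669616651148 255.75139755365413 194.53426730886574 [[-0.989, -0.089, 0.121, 0.457], [-0.15, 0.572, -0.806, 0.811], [0.003, -0.815, -0.579, 0.608], [0.0, 0.0, 0.0, 1.0]]
0.022 0.1 [ 1.92179012e-01  9.81359747e-01 -5.00607859e-04 -1.53328755e-04] [ 0.25859527 -0.66287435  0.85681009]
```

View pics/top0.png

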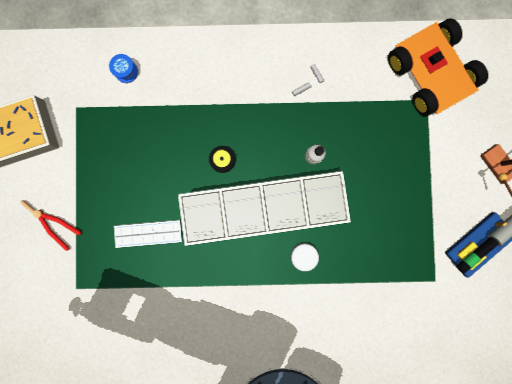

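View pics/side0.png

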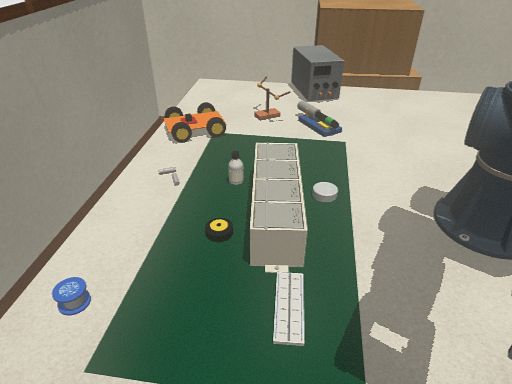

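The top view shows the bin with its four lids, corners at about (179,195), (343,172), (350,222) and (185,244). The tin is in front of it at (305,257), the wheel at (222,158) and the bottle at (316,153) are behind, and the breadboard is at its left end at (148,233). The side view agrees, and all the lids look shut. Next I'll fit the bin pose from depth.

```bash
cat > h.py <<'E'
import numpy as np, cv2
from scipy.spatial.transform import Rotation as R
def cloud(d):
    v,u=np.mgrid[:384,:512]; z=d["depth"]
    p=np.stack([(u-d["cx"])/d["fx"]*z,(v-d["cy"])/d["fy"]*z,z,np.ones_like(z)],-1)
    return (p@np.linalg.inv(d["camera_from_world"]).T)[...,:3]
E
python3 - <<'E'
from h import *
for n in("top","side"):
    P=cloud(np.load(n+"0.npz"))
    m=(P[...,2]>.09)&(P[...,2]<.12)&(P[...,0]>.3)&(P[...,0]<.75)&(abs(P[...,1])<.45)
    m=m.astype(np.uint8); k,l,s,c=cv2.connectedComponentsWithStats(m)
    i=1+s[1:,4].argmax(); q=P[l==i]
    print(n,s[i],cv2.minAreaRect(q[:,:2].astype(np.float32)*1000),np.median(q[:,2]))
E
```

```text
top [ 179  171  172   75 8301] ((521.8360595703125, 39.21437072753906), (116.04891967773438, 374.2255859375), 6.839659690856934) 0.10407541272560183
side [ 250  142   57   95 4580] ((522.225830078125, 38.88641357421875), (115.91077423095703, 378.92742919921875), 6.840052127838135) 0.10581163114720998
```

```bash
cat >> h.py <<'E'
YAW=np.deg2rad(6.84); C=np.array([.522,.039,0]); B=R.from_euler("z",YAW)
LID=dict(a=.138,b=.046,c=-.046,d=-.138)
def pose(tip,tilt=.2,ov=.022):
    """TCP pose putting the fingertip at tip (bin frame), jaws along bin y, tips leaning to the back"""
    z=np.array([np.sin(tilt),0,-np.cos(tilt)]); y=np.array([0,1.,0])
    rot=B*R.from_matrix(np.column_stack([np.cross(y,z),y,z]))
    return C+B.apply(np.asarray(tip)-ov*z), rot.as_quat()
E
cat > probe.py <<'E'
from h import *; from cell import r
r.set_gripper(0.0)
p,q=pose([-.02,LID['a'],.16]); r.move_to(p,q)
for n in "abcd":
    p,q=pose([-.02,LID[n],.117]); r.move_linear(p,q,vel=.15); r.sleep(.15)
    f0=r.current_contact_force()[2]; hit=None; loose=False
    for h in np.arange(.112,.094,-.0015):
        p,_=pose([-.02,LID[n],h]); r.move_linear(p,vel=.03)
        f=r.current_contact_force()[2]-f0
        print(n,round(h*1e3,1),round(f,1),round(r.current_t(),2),flush=True)
        if f>9: break
        if hit is None and f>1.5: hit=h
        if hit and hit-h>.0055: loose=True; break
    if loose: print("LOOSE",n); break
    p,_=pose([-.02,LID[n],.117]); r.move_linear(p,vel=.1)
E
python3 probe.py
```

```text
a 112.0 -0.2 3.38
a 110.5 0.1 3.63
a 109.0 0.1 3.88
a 107.5 0.4 4.13
a 106.0 -0.3 4.38
a 104.5 0.2 4.63
a 103.0 -0.4 4.88
a 101.5 0.1 5.13
a 100.0 -0.1 5.38
a 98.5 0.4 5.63
a 97.0 0.2 5.88
a 95.5 -0.2 6.13
a 94.0 0.8 6.38
b 112.0 0.9 8.0
b 110.5 0.5 8.25
b 109.0 1.2 8.5
b 107.5 0.5 8.75
b 106.0 -0.2 9.0
b 104.5 2.2 9.25
b 103.0 6.4 9.5
b 101.5 10.3 9.75
c 112.0 0.2 11.29
c 110.5 0.4 11.54
c 109.0 0.9 11.79
c 107.5 0.5 12.04
c 106.0 1.2 12.29
c 104.5 3.7 12.54
c 103.0 7.4 12.79
c 101.5 9.9 13.04
d 112.0 0.7 14.58
d 110.5 -0.4 14.83
d 109.0 -0.3 15.08
d 107.5 1.1 15.33
d 106.0 -0.7 15.58
d 104.5 3.1 15.83
d 103.0 6.4 16.08
d 101.5 10.1 16.33
```

Lid a gave no resistance, while b, c and d went stiff. Next I'll swing a down along an arc.

```bash
cat > push.py <<'E'
from h import *; from cell import r, optics
y=LID['a']
p,q=pose([-.031,y,.125]); r.move_linear(p,q,vel=.2); r.sleep(.15); f0=r.current_contact_force()
for t in np.arange(0,1.26,.125):
    p,_=pose([.025-.045*np.cos(t)-.011,y,.1025-.045*np.sin(t)-.002]); r.move_linear(p,vel=.05)
    print(round(t,2),np.round(r.current_contact_force()-f0,1),round(r.current_t(),2),flush=True)
p,_=pose([-.015,y,.07]); r.move_linear(p,vel=.08)
p,_=pose([-.03,y,.2]); r.move_linear(p,vel=.15)
r.move_linear(p-[.12,0,-.05],vel=.2)
for n in ("side","top"):
    d=optics.get_image(n); P=B.inv().apply((cloud(d)-C).reshape(-1,3)).reshape(384,512,3)
    m=(abs(P[...,1]-y)<.03)&(P[...,0]>-.045)&(P[...,0]<.045)&(P[...,2]>.02)&(P[...,2]<.15)
    print(n,np.round(P[m][::max(1,m.sum()//25)][:,[0,2]]*1e3).astype(int).tolist())
    cv2.imwrite(f"pics/{n}1.png",cv2.resize(d["pixels"][130:290,150:370] if n=="side" else d["pixels"][150:270,150:370],None,fx=3,fy=3)[:,:,::-1])
print(r.current_t())
E
python3 push.py
```

```text
0.0 [-0.6 -0.7 -0.7] 18.97
0.12 [ 0.3  0.1 -0.7] 19.23
0.25 [-0.6 -0.4 -0.6] 19.48
0.38 [ 0.2 -0.5 -0.4] 19.74
0.5 [-0.2 -1.2  0.3] 20.0
0.62 [-0.2 -1.1 -0.1] 20.26
0.75 [-0.7 -1.5 -1. ] 20.52
0.88 [-0.9 -0.8 -0.8] 20.77
1.0 [ 0.1 -0.2 -1.8] 21.03
1.12 [ 0.4 -1.  -0.7] 21.29
1.25 [ 0.1 -1.7 -0.3] 21.55
side [[34, 128], [29, 128], [29, 128], [33, 126], [29, 127], [27, 119], [25, 111], [25, 111], [25, 113], [25, 110], [25, 111], [27, 117], [29, 124], [31, 129], [18, 88], [22, 103], [24, 110], [22, 104], [22, 104], [22, 105], [20, 95], [20, 93], [20, 96], [20, 93], [20, 94], [20, 95], [18, 86], [18, 87], [18, 85]]
top [[45, 20], [40, 21], [31, 127], [30, 125], [30, 126], [30, 125], [24, 106], [24, 107], [24, 109], [18, 85], [18, 88], [18, 86], [17, 81], [11, 63], [10, 58], [10, 59], [9, 58], [9, 56], [1, 20], [3, 31], [-6, 20], [-14, 20], [-21, 21], [-32, 23], [-42, 20], [-42, 20]]
23.8667
```

View pics/side1.png

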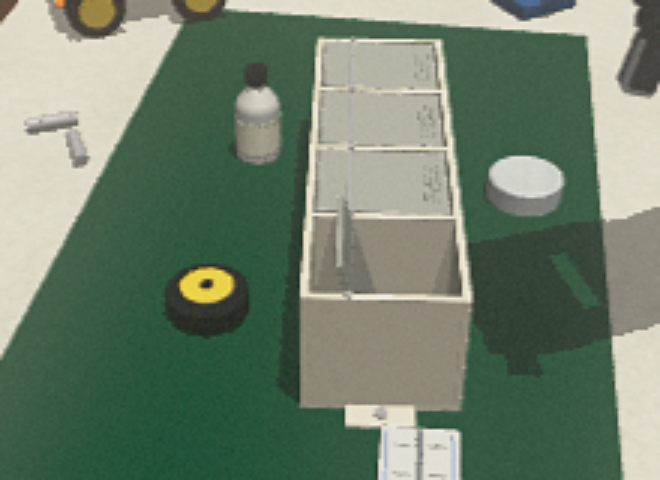

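The crop shows lid a standing steeply in its compartment at about (343,240). Depth gives its slope as about 1.27 rad. The other three lids are shut, the bystanders look undisturbed, and the arm is clear.

```bash
python3 -c "
from cell import r
print(r.hand_in())"
```

```text
the job is handed in; nothing more can be done
None
```

I found that lid a is the loose one, pushed it open to about 1.27 rad (73°), left it standing open with the arm clear, and handed the job in; the verdict was not returned.

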